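Lock the wreath turntable and hold its hub collar home

ROBOT

A 6-joint arm with a two-finger parallel gripper is mounted at the origin on the work surface. World frame = base frame: x ahead of the robot, y to its left, z up, the work surface at z = 0. Lengths are in m, angles in degrees, forces in N, time in s.
With the tool pointing down it reaches from about 0.275 to 0.725 m from the base axis. Payload 5.6 kg.
Tool frame: the origin (TCP) lies midway between the tips of the shut fingers; the grasp point (between the pads) lies 19 mm behind it (arm.grasp_offset is the distance from the TCP to the grasp point, in m); y points along the fingers, z is the direction in which the jaws open and shut, and the axes are right-handed (so a half turn about y gives the same grasp; the last joint's range is limited). The gripper opens to 85 mm and grips with 20 to 120 N. Pads are 22 mm wide; open, the fingers measure 114 mm over their backs; the gripper's body (76 mm by 85 mm) begins 54 mm behind the grasp point. The pads swing forward as they close: fully open they stand 13 mm farther back than shut.
Start: joints at [-58.293, 14.616, 6.199, 0, -81.583, -16.306], TCP at [0.146, -0.53, 0.231] pointing down, gripper open.
Joint ranges: [-168.99, 168.99], [-69.2, 112.95], [-62.41, 85.93], [-164.36, 98.24], [-168.68, -3.75], [-174.98, 174.98]. Speed limits (degrees/s): [147.25, 147.25, 180, 180, 180, 180].

INTERFACE

Orientations are given as a 3x3 rotation matrix whose columns are the frame's x, y, z axes.
In Python, from workcell import arm gives the robot as it stands.
- The arm moves only by the tool carry_out, never from a script. Its argument "commands" is one flat list of numbers, 7 for each row, row after row: the shift along the world's x, y, z in mm, then the turn, a rotation vector about the world's x, y, z in rad, then the opening, from -1 (shut) to 1 (fully open). A call has exactly 8 rows; each row is the pose to reach, as a shift and turn from the pose measured when the call began; what a row does not reach only later rows make up. A row lasts 1/12 s, in which the tool goes at most 41.7 mm and 7.16 degrees, less where a joint would pass 70% of its speed; a pose out of reach is approached as far as the arm can. A call with a gripper value outside its range is refused whole. The fingers move at their own pace and stop on an object; the grip force is fixed at half the most. Time passes only in rows, so rows that repeat a pose let the fingers close, or fill a call up. It gives the time, the measured TCP pose, the force and the opening at its end, in the units of the state.
- arm.get_obs(): the state, without advancing time (a new reading comes with each control period).
- arm.camera(name): name is "scene" or "top"; returns the picture (384x512x3 uint8, red, green, blue); there is no depth.
- arm.get_calibration(name): a dict with "intrinsics" (3x3 intrinsics, pixels), "rvec" (rotation vector, rad) and "tvec" (3), from world to camera coordinates, as OpenCV has them. Camera axes: x right, y down, z forward; pixel columns grow to the right and rows downward; lengths in m; the calibration is good to about 2 mm. A picture is of the moment at which its call begins. get_calibration takes no time and is no camera call.
- arm.finish_job(): hands the job in, once; it reports no verdict.
The state is a dict: "t": time; "joints": joint angles; "joint_velocities": joint speeds; "joint_torque": joint torques, N m; "tcp_pos": TCP position; "tool_rot": TCP orientation; "ft_force": force on the tool from outside, world axes, zero at the start; "torque": the same for the moment, N m; "width": opening from 0.0 (shut) to 1.0 (fully open).
Only numpy, scipy, OpenCV 4.12 (cv2) and the standard library are available. Lean on these libraries where they do the work, as an engineer would, in place of code of your own. Each camera call takes 0.05 s, during which the arm holds its last target.

TASK

On the wreath turntable, first swing the black lock ring by its orange post until the white line on it points at the green mark. Then grip the knurled aluminium collar on the spindle, turn it until its hidden keyways drop over the pins, and push it down fully home against the spring washer. Finish while still gripping the collar and holding it pushed home; leave the other things on the table undisturbed.

Things in the scene. Friction and masses are not known exactly. Their poses are not given: they have to be found in the camera images.
- stand: wreath turntable, fixed: grey round base 212 diameter, 25 high, red (unlocked) and green (locked) mark on its rim. Origin at the bottom centre, on the vertical spindle axis; z up. On it the black lock ring, 174 diameter, top 37 above the table; in the middle a steel neck and spindle carrying the collar (mm)
- shoulder (a point): centre of the flat shoulder (34 diameter, 60 above the table) on which the collar ends fully home. Above it the fixed spindle, 20 diameter, top 98 above the table, has three radial pins 5 thick, 120 degrees apart, tops 73.5 above the table, reaching 17 from the axis; the collar hides them and their direction is not told (mm)
- green_mark (a point): centre of the green locked mark on the base rim, 97 from the spindle axis, 25 above the table (mm)
- lock (a joint): angle of the lock ring about the spindle axis, rad, growing counter-clockwise seen from above. 0: its white line points at the red mark; 1.2: at the green mark (locked; within 0.1 either way will do). It runs on to a stop at 1.5, so do not overshoot. Friction about 0.12 N m: it stays where it is left
- post_top (a point): top centre of the orange round upright post on the lock ring: 16 diameter, standing 53 out of the ring, top 90 above the table, 75 from the spindle axis, 50 from the collar's side. It moves in a horizontal arc about the spindle axis with the ring; the white line runs outward under it (mm)
- collar: loose knurled aluminium collar on the spindle: 50 diameter, 45 tall, bore 24, about 180 g. Origin at the centre of its underside, z up. Its skirt hides three keyways in the underside, 9 wide, 16 deep, 120 degrees apart, one along its own +x. It starts resting on the pins (underside 73.5 above the table), keyways out of line; underside is at 66 on meeting the spring washer and 60 when fully home (mm)
- washer (a joint): how far the brass spring washer (56 diameter) under the collar is pressed down, m: 0 free, 0.006 fully down (collar home). It pushes up with 3 N at first, 8 N when down, and lifts the collar if let go. To line up, the collar needs turning clockwise seen from above by 0.6 to 1.35 rad (or counter-clockwise by 0.75 to 1.5), pressed lightly down; it drops within about 0.13 rad of line
- wreath: bystander: brown pressed-fibre wreath base lying flat, 202 outside diameter, 32 thick; origin under its centre (mm); leave it alone
- tape: bystander: roll of brown tape lying flat, 84 diameter, 24 high; origin under its centre (mm); leave it alone
- twine: bystander: standing wooden spool of green twine, 60 diameter, 55 high; origin under its centre (mm); leave it alone
- glue: bystander: glue jar with yellow cap, 52 diameter, 85 high; origin under its centre (mm); leave it alone
- gluegun: bystander: black cordless glue gun lying on its side, about 170 x 130, 33 high; origin on the table under its barrel (mm); leave it alone
- scissors: bystander: black-handled scissors lying flat, 175 long, 10 high; origin under the pivot (mm); leave it alone
Not all that is in view belongs to the job. Of the things that look like the stand, the larger one is meant.

How it is judged (in metres and radians):
On the way, in this order (a step that is already met when the one before it is completed fails the run):
1. the lock ring stands at the green mark, the collar not yet dropped (value of joint lock between 1.1 and 1.3 rad and z of collar in the frame of stand above 0.07 m), for 0.2 s.
2. the collar has dropped over the pins (horizontal distance between collar and stand below 0.005 m and z of collar in the frame of stand below 0.0685 m).
At the end, for the whole second after the job is handed in: lock ring within 0.1 rad of the green mark (joint 1.2); collar upright on the spindle (centre within 5 mm), its underside at most 62 mm above the table (fully home is 60), spring washer pressed down more than 4 mm, collar still, the fingers pressing on the collar with more than 3 N (value of joint lock between 1.1 and 1.3 rad and horizontal distance between collar and stand below 0.005 m and z of collar in the frame of stand below 0.062 m and value of joint washer above 0.004 m and angle between collar's own z axis and vertical below 0.1 rad and contact force between the fingers and collar above 3 N and linear speed of collar below 0.02 m/s); the arm keeps its last pose, push and grip.
It fails at once if a bystander was moved by more than 30 mm (distance of any of wreath, tape, twine, glue, gluegun, scissors from where it was at the start of the episode above 0.03 m).
It also fails if it takes over 48 s, if anything falls off the work surface, if the arm or the gripper's body presses on something with over 40 N, if the wrist force passes 120 N, or if a joint passes its speed limit or range.

## Working session

There is one attempt and no reset: what is moved stays moved. The work goes in short steps, Python scripts to look and compute and a tool call to move; the robot and the scene stay as the last step left them, time stands still between calls to the robot, and variables do not carry over. Pictures are saved under pics/ and viewed, and the job is handed in when it is done.

Besides the shell and the picture viewer there is one more tool, called after "Request:" as name(argument=value, ...) on one line, values as JSON. carry_out: Moves the arm, as the interface text tells. Its arguments: {"type":"object","properties":{"commands":{"type":"array","items":{"type":"number"}}},"required":["commands"]}

```bash
mkdir -p pics; ls; python3 - <<'E'
from workcell import arm
import cv2,numpy as np
for n in("scene","top"):
    im=arm.camera(n); cv2.imwrite(f"pics/{n}0.png",im[:,:,::-1])
    c=arm.get_calibration(n); print(n,{k:np.round(v,4).tolist() for k,v in c.items()})
o=arm.get_obs(); print({k:np.round(v,3).tolist() for k,v in o.items()}, arm.grasp_offset)
E
```

```text
pics
scene {'intrinsics': [[498.262, 0.0, 253.1858], [0.0, 498.262, 194.7609], [0.0, 0.0, 1.0]], 'rvec': [0.9762, 2.4947, -1.0585], 'tvec': [0.3872, -0.2117, 1.6113]}
top {'intrinsics': [[368.8772, 0.0, 252.9135], [0.0, 368.8772, 193.5112], [0.0, 0.0, 1.0]], 'rvec': [2.0975, -2.1531, 0.1561], 'tvec': [0.0627, 0.5723, 1.0845]}
{'t': 0.1, 'joints': [-58.292, 14.65, 6.14, -0.024, -81.583, -16.309], 'joint_velocities': [0.053, -0.059, 0.143, 0.105, 0.023, 0.069], 'joint_torque': [-0.003, -38.76, 23.847, 5.378, -0.004, -0.0], 'tcp_pos': [0.146, -0.53, 0.23], 'tool_rot': [[0.964, -0.001, -0.265], [0.265, 0.002, 0.964], [-0.0, -1.0, 0.002]], 'ft_force': [-0.83, -0.327, -0.243], 'torque': [-0.012, 0.007, -0.036], 'width': 0.998} 0.0187
```

View pics/scene0.png

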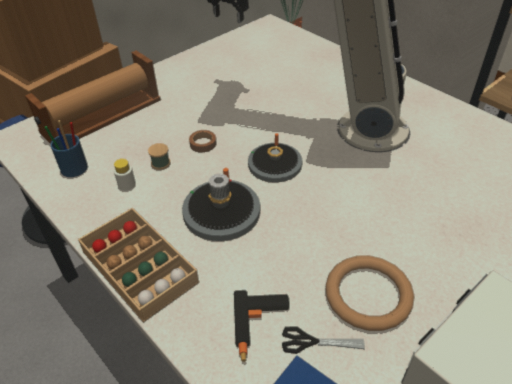

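View pics/top0.png

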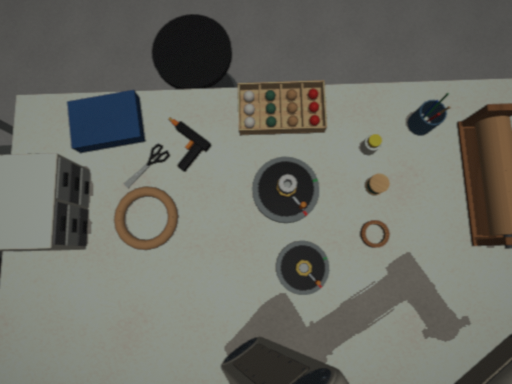

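In the top view, two things look like the stand: A at about (286,189), with a radius of about 33 px and an aluminium collar, and B at about (302,267), with a radius of about 26 px and no collar. A is larger and carries the collar, so it fits the description. I'll confirm it in an enlarged crop.

```bash
python3 - <<'E'
import cv2,numpy as np
a=cv2.imread("pics/top0.png")[145:305,240:345]; b=cv2.imread("pics/scene0.png")[130:250,170:310]
a=cv2.resize(a,None,fx=3.6,fy=3.6,interpolation=cv2.INTER_CUBIC);b=cv2.resize(b,(400,343),interpolation=cv2.INTER_CUBIC)
o=np.zeros((a.shape[0],a.shape[1]+400,3),np.uint8);o[:,:a.shape[1]]=a;o[:343,a.shape[1]:]=b
cv2.imwrite("pics/crop0.png",o);print(o.shape)
E
```

```text
(576, 778, 3)
```

View pics/crop0.png

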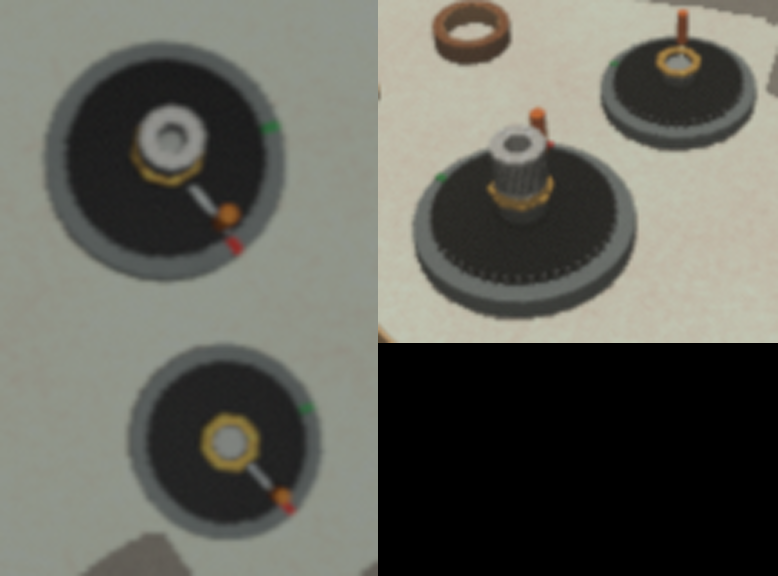

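Crop: the larger stand A has the collar, post and brass washer. Its red mark is at about top (305,213) and its green mark at about (315,180). B has no collar. Next I'll measure.

```bash
cat > h.py <<'E'
import cv2,numpy as np
from workcell import arm
def cal(n):
    c=arm.get_calibration(n);R=cv2.Rodrigues(np.array(c["rvec"],float))[0];return np.array(c["intrinsics"]),R,np.array(c["tvec"]).ravel()
def ray(n,uv,z):
    K,R,t=cal(n);d=R.T@np.linalg.inv(K)@np.array([uv[0],uv[1],1.]);o=-R.T@t
    return o+d*(z-o[2])/d[2]
def proj(n,p):
    K,R,t=cal(n);q=K@(R@np.array(p)+t);return q[:2]/q[2]
def tri(uv1,uv2):
    P=[K@np.c_[R,t] for K,R,t in map(cal,("top","scene"))]
    X=cv2.triangulatePoints(P[0],P[1],np.array(uv1,float).reshape(2,1),np.array(uv2,float).reshape(2,1));return (X[:3]/X[3]).ravel()
def blobs(im,lo,hi,box,minA=3):
    x0,y0,x1,y1=box;h=cv2.cvtColor(im[y0:y1,x0:x1],cv2.COLOR_BGR2HSV);m=cv2.inRange(h,lo,hi)
    n,l,s,c=cv2.connectedComponentsWithStats(m)
    return [(np.round(c[i]+[x0,y0],1).tolist(),int(s[i,4])) for i in range(1,n) if s[i,4]>=minA]
E
python3 - <<'E'
from h import *
T=cv2.imread("pics/top0.png");S=cv2.imread("pics/scene0.png")
bt=(245,150,325,228);bs=(175,160,270,245)
for n,im,b in(("top",T,bt),("scene",S,bs)):
    print(n,"green",blobs(im,(50,80,40),(85,255,255),b),"red",blobs(im,(170,120,80),(180,255,255),b)+blobs(im,(0,120,80),(4,255,255),b),"orange",blobs(im,(5,140,90),(14,255,255),b))
    x0,y0,x1,y1=b
    g=cv2.cvtColor(im[y0:y1,x0:x1],cv2.COLOR_BGR2HSV)[:,:,2]
    m=(g<65).astype(np.uint8)*255
    m=cv2.morphologyEx(m,cv2.MORPH_CLOSE,np.ones((3,3)))
    cs=cv2.findContours(m,cv2.RETR_EXTERNAL,cv2.CHAIN_APPROX_NONE)[0];c=max(cs,key=cv2.contourArea)
    e=cv2.fitEllipse(cv2.convexHull(c));cen=np.array(e[0])+[x0,y0];print("ring ell",cen,e[1],ray(n,cen,.037))
    m2=((g<130)).astype(np.uint8)*255;c=max(cv2.findContours(m2,cv2.RETR_EXTERNAL,cv2.CHAIN_APPROX_NONE)[0],key=cv2.contourArea)
    e=cv2.fitEllipse(cv2.convexHull(c));cen=np.array(e[0])+[x0,y0];print("base ell",cen,e[1],ray(n,cen,.02))
E
```

```text
top green [([314.0, 180.0], 13)] red [([304.5, 212.4], 11)] orange [([302.9, 204.1], 14)]
ring ell [285.44974136 188.42193222] (55.171085357666016, 55.569454193115234) [ 0.58881888 -0.053472    0.037     ]
base ell [285.12711716 189.48503876] (67.17131042480469, 68.23590087890625) [ 0.58850656 -0.05354912  0.02      ]
scene green [([191.8, 191.6], 5)] red [([229.7, 180.3], 3)] orange [([225.6, 170.6], 21)]
ring ell [220.47075272 204.98729706] (47.997047424316406, 64.77428436279297) [ 0.59852439 -0.04554405  0.037     ]
base ell [220.82701492 210.37763214] (61.722412109375, 78.85379791259766) [ 0.60097976 -0.04286131  0.02      ]
```

```bash
python3 - <<'E'
from h import *
T=cv2.imread("pics/top0.png");S=cv2.imread("pics/scene0.png")
def circ(P):
    A=np.c_[2*P[:,:2],np.ones(len(P))];s=np.linalg.lstsq(A,(P[:,:2]**2).sum(1),rcond=None)[0];r=np.sqrt(s[2]+s[0]**2+s[1]**2);return s[:2],r
print("post tri",tri([302.9,203.6],[225.6,170.0]), "top@.09",ray("top",[302.9,204.1],.09),"sc@.08",ray("scene",[225.6,170.0],.085))
print("green",ray("top",[314,180],.025),ray("scene",[191.8,191.6],.025),"red",ray("top",[304.5,212.4],.025),ray("scene",[229.7,180.3],.025))
for n,im,b in(("top",T,(245,150,325,228)),("scene",S,(175,160,270,245))):
    x0,y0,x1,y1=b;hsv=cv2.cvtColor(im[y0:y1,x0:x1],cv2.COLOR_BGR2HSV);g=hsv[:,:,2]
    for nm,m,z in(("ring",(g<65),.037),("base",g<130,.025)):
        m=cv2.morphologyEx(m.astype(np.uint8)*255,cv2.MORPH_CLOSE,np.ones((3,3)))
        c=max(cv2.findContours(m,cv2.RETR_EXTERNAL,cv2.CHAIN_APPROX_NONE)[0],key=cv2.contourArea)
        P=np.array([ray(n,p+[x0,y0],z) for p in cv2.convexHull(c)[:,0]])
        for k in range(4):
            ce,r=circ(P);d=np.abs(np.hypot(*(P[:,:2]-ce).T)-r);P=P[d<max(.003,np.percentile(d,80))]
        print(n,nm,ce,r,d.max())
    # projections of the candidate
    for ce in ([.589,-.0535],[.5985,-.0455]):
        print(n,ce,"collar top",proj(n,[*ce,.1185]),"ring c",proj(n,[*ce,.037]))
b=S[165:215,195:245];cv2.imwrite("pics/c1.png",np.hstack([cv2.resize(b,(400,400),interpolation=cv2.INTER_NEAREST),cv2.resize(T[165:215,270:320],(400,400),interpolation=cv2.INTER_NEAREST)]))
E
```

```text
post tri [ 0.53253296 -0.0988609   0.08703685] top@.09 [ 0.53112561 -0.0989261   0.09      ] sc@.08 [ 0.53094045 -0.10038619  0.085     ]
green [ 0.61532537 -0.14492568  0.025     ] [ 0.61648278 -0.15031812  0.025     ] red [ 0.51384115 -0.11031244  0.025     ] [ 0.50998753 -0.11285297  0.025     ]
top ring [ 0.58993817 -0.05335587] 0.08659475571665061 0.0010718722410067438
top base [ 0.58926759 -0.05300266] 0.10689459858122584 0.0008935353631736448
top [0.589, -0.0535] collar top [287.29315993 183.30544178] ring c [285.45649864 188.36428178]
top [0.5985, -0.0455] collar top [284.39150456 180.15796043] ring c [282.76096618 185.42982744]
scene ring [ 0.59569972 -0.04824123] 0.08825867914581595 0.0027350413728078754
scene base [ 0.59981128 -0.04413101] 0.11119368273430327 0.0029012618422459002
scene [0.589, -0.0535] collar top [219.22671056 179.40352153] ring c [221.31916828 201.70367839]
scene [0.5985, -0.0455] collar top [218.3441672  182.68528099] ring c [220.48831089 204.99138311]
```

View pics/c1.png

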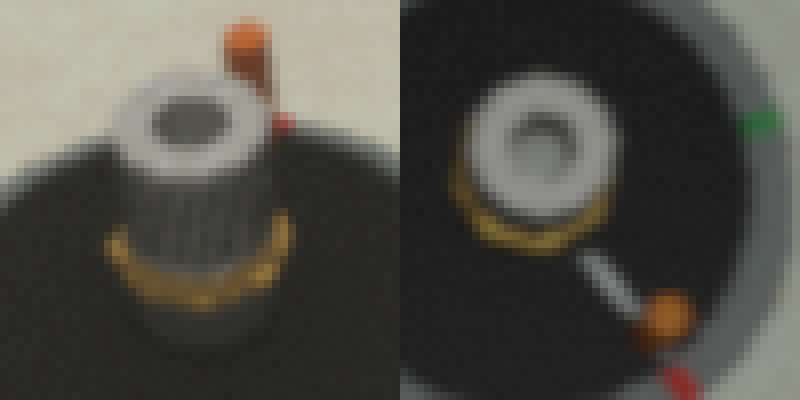

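Measured stand axis is about (0.5897, -0.0532). The ring radius comes out at 86.6 mm (87 given) and the base radius at 106.9 mm (106 given). The red mark bears -143° and the green mark -74°, a difference of 1.20 rad. The post is at about (0.531, -0.099), 75 mm from the axis, which all fits. I'll go above the post with the jaws tangential.

Request:
carry_out(commands=[190, 215, 0, 0, 0, 0.39, 1, 190, 215, 0, 0, 0, 0.39, 1, 190, 215, 0, 0, 0, 0.39, 1, 190, 215, 0, 0, 0, 0.39, 1, 190, 215, 0, 0, 0, 0.39, 1, 190, 215, 0, 0, 0, 0.39, 1, 190, 215, 0, 0, 0, 0.39, 1, 190, 215, 0, 0, 0, 0.39, 1])

```text
t: 0.77
tcp_pos: [0.3391, -0.3107, 0.2301]
tool_rot: [[0.787, -0.0, -0.616], [0.616, 0.003, 0.787], [0.001, -1.0, 0.002]]
ft_force: [0.4, -1.3, -0.8]
width: 0.999
```

Request:
carry_out(commands=[192, 212, 0, 0, 0, 0, 1, 192, 212, 0, 0, 0, 0, 1, 192, 212, 0, 0, 0, 0, 1, 192, 212, 0, 0, 0, 0, 1, 192, 212, 0, 0, 0, 0, 1, 192, 212, 0, 0, 0, 0, 1, 192, 212, 0, 0, 0, 0, 1, 192, 212, 0, 0, 0, 0, 1])

```text
t: 1.43
tcp_pos: [0.5342, -0.0941, 0.2281]
tool_rot: [[0.785, -0.002, -0.62], [0.62, 0.004, 0.785], [0.001, -1.0, 0.004]]
ft_force: [0.1, -0.2, -0.9]
width: 0.999
```

```bash
python3 - <<'E'
from h import *
for n in("scene","top"):
    im=arm.camera(n)[:,:,::-1]; cv2.imwrite(f"pics/{n}1.png",im)
s=cv2.imread("pics/scene1.png")[100:260,140:340];cv2.imwrite("pics/c2.png",cv2.resize(s,None,fx=3,fy=3))
o=arm.get_obs();print(np.round(o["tcp_pos"],4),np.round(o["joints"],1),o["t"])
E
```

```text
[ 0.5315 -0.0975  0.229 ] [  6.1  13.7   4.7  -0.2 -81.1 -57.9] 1.5333
```

View pics/c2.png

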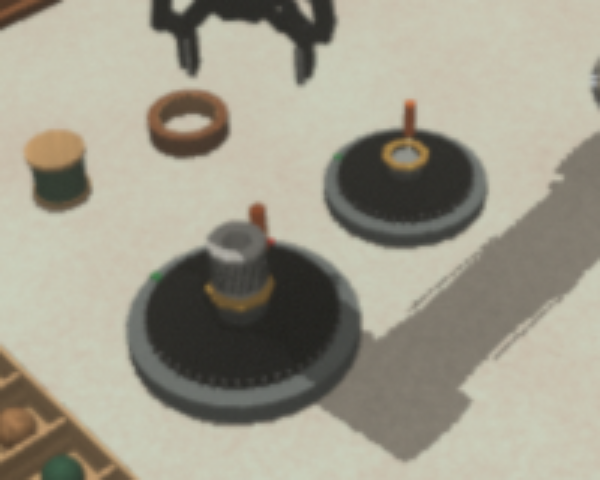

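The gripper is above the post. The scene crop shows the fingers straddling the post's line with nothing else nearby. Descending.

Request:
carry_out(commands=[0, -2, -40, 0, 0, 0, 1, 0, -2, -80, 0, 0, 0, 1, 0, -2, -115, 0, 0, 0, 1, 0, -2, -145, 0, 0, 0, 1, 0, -2, -165, 0, 0, 0, 1, 0, -2, -175, 0, 0, 0, 1, 0, -2, -175, 0, 0, 0, 1, 0, -2, -175, 0, 0, 0, 1])

```text
t: 2.2
tcp_pos: [0.5317, -0.1003, 0.0548]
tool_rot: [[0.786, -0.002, -0.618], [0.618, 0.002, 0.786], [-0.0, -1.0, 0.003]]
ft_force: [1.2, -0.2, 0.3]
width: 1.0
```

Request:
carry_out(commands=[0, 0, 0, 0, 0, 0, -1, 0, 0, 0, 0, 0, 0, -1, 0, 0, 0, 0, 0, 0, -1, 0, 0, 0, 0, 0, 0, -1, 0, 0, 0, 0, 0, 0, -1, 0, 0, 0, 0, 0, 0, -1, 0, 0, 0, 0, 0, 0, -1, 0, 0, 0, 0, 0, 0, -1])

```text
t: 2.87
tcp_pos: [0.5318, -0.1003, 0.0553]
tool_rot: [[0.786, -0.001, -0.618], [0.618, 0.002, 0.786], [0.0, -1.0, 0.002]]
ft_force: [-1.7, 0.5, 3.5]
width: 0.17
```

```bash
python3 - <<'E'
from h import *
for n in("scene","top"):
    im=arm.camera(n)[:,:,::-1]; cv2.imwrite(f"pics/{n}2.png",im)
s=cv2.imread("pics/scene2.png")[130:250,150:300];t=cv2.imread("pics/top2.png")[130:250,220:370]
cv2.imwrite("pics/c3.png",np.hstack([cv2.resize(s,(400,320)),cv2.resize(t,(400,320))]))
o=arm.get_obs();print(np.round(o["tcp_pos"],4),np.round(o["joints"],1),o["t"],o["ft_force"],o["width"])
E
```

```text
[ 0.5319 -0.1003  0.0553] [  5.8  20.6 -12.3  -0.1 -57.1 -57.5] 2.9667 [-1.93952394  0.30324853  6.32011932] 0.16763641108355581
```

View pics/c3.png

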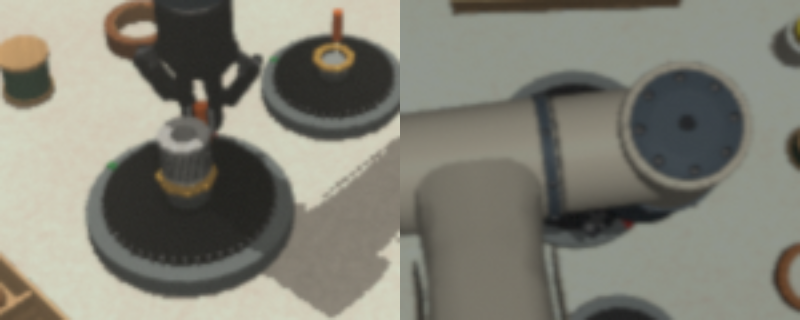

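Width 0.17, about 14–16 mm, so the post is gripped. I'll compute the arc shifts.

```bash
python3 - <<'E'
import numpy as np
C=np.array([589.7,-53.2]);P=np.array([531.9,-100.3])
d=P-C
for a in list(range(5,41,5)):
    c,s=np.cos(np.radians(a)),np.sin(np.radians(a));print(a,round(np.radians(a),3),np.round(np.array([[c,-s],[s,c]])@d-d,1))
E
```

```text
5 0.087 [ 4.3 -4.9]
10 0.175 [ 9.1 -9.3]
15 0.262 [ 14.2 -13.4]
20 0.349 [ 19.6 -16.9]
25 0.436 [ 25.3 -20. ]
30 0.524 [ 31.3 -22.6]
35 0.611 [ 37.5 -24.6]
40 0.698 [ 43.8 -26.1]
```

Request:
carry_out(commands=[4.3, -4.9, 0, 0, 0, 0.087, -1, 9.1, -9.3, 0, 0, 0, 0.175, -1, 14.2, -13.4, 0, 0, 0, 0.262, -1, 19.6, -16.9, 0, 0, 0, 0.349, -1, 25.3, -20, 0, 0, 0, 0.436, -1, 31.3, -22.6, 0, 0, 0, 0.524, -1, 37.5, -24.6, 0, 0, 0, 0.611, -1, 43.8, -26.1, 0, 0, 0, 0.698, -1])

```text
t: 3.63
tcp_pos: [0.5757, -0.1279, 0.0554]
tool_rot: [[0.201, -0.003, -0.98], [0.98, -0.001, 0.201], [-0.002, -1.0, 0.003]]
ft_force: [-1.2, -3.8, 1.4]
width: 0.17
```

```bash
python3 - <<'E'
from h import *
o=arm.get_obs();print(np.round(o["tcp_pos"],4),np.round(o["joints"],1),o["t"],o["ft_force"],o["width"])
z=o["tool_rot"][:,2] if hasattr(o["tool_rot"],'shape') else np.array(o["tool_rot"])[:,2]
print(np.degrees(np.arctan2(z[1],z[0])))
C=np.array([589.7,-53.2]);d=np.array(o["tcp_pos"])[:2]*1000-C;b=np.degrees(np.arctan2(d[1],d[0]));r=np.hypot(*d);print(b,r)
for a in (5,10,15,20,24,26.8):
    t=np.radians(b+a);print(a,np.radians(a).round(3),np.round(75*np.array([np.cos(t),np.sin(t)])-d,1))
E
```

```text
[ 0.5757 -0.1279  0.0554] [  2.7  25.4  -4.7   0.1 -60.  -14.3] 3.6333 [-1.15394115 -3.82738132  1.44486759] 0.16957450548090863
168.39474366133615
-100.63579977895449 75.97532858551574
5 0.087 [6.7 0. ]
10 0.175 [13.2 -0.3]
15 0.262 [19.7 -0.1]
20 0.349 [26.2  0.7]
24 0.419 [31.4  1.7]
26.8 0.468 [34.9  2.6]
```

Request:
carry_out(commands=[6.7, 0, 0, 0, 0, 0.087, -1, 13.2, -0.3, 0, 0, 0, 0.175, -1, 19.7, -0.1, 0, 0, 0, 0.262, -1, 26.2, 0.7, 0, 0, 0, 0.349, -1, 31.4, 1.7, 0, 0, 0, 0.419, -1, 34.7, 2.5, 0, 0, 0, 0.464, -1, 34.7, 2.5, 0, 0, 0, 0.464, -1, 34.7, 2.5, 0, 0, 0, 0.464, -1])

```text
t: 4.3
tcp_pos: [0.6115, -0.1272, 0.0554]
tool_rot: [[-0.259, -0.0, -0.966], [0.966, -0.005, -0.259], [-0.005, -1.0, 0.002]]
ft_force: [2.5, -7.2, -0.9]
width: 0.169
```

```bash
python3 - <<'E'
from h import *
for n in("scene","top"):
    im=arm.camera(n)[:,:,::-1]; cv2.imwrite(f"pics/{n}3.png",im)
s=cv2.imread("pics/scene3.png")[130:250,150:300];t=cv2.imread("pics/top3.png")[130:250,220:370]
cv2.imwrite("pics/c4.png",np.hstack([cv2.resize(s,(400,320)),cv2.resize(t,(400,320))]))
o=arm.get_obs();print(np.round(o["tcp_pos"],4),np.round(o["joints"],1),o["t"],o["ft_force"],o["width"])
C=np.array([589.7,-53.2]);d=np.array(o["tcp_pos"])[:2]*1000-C;b=np.degrees(np.arctan2(d[1],d[0]));r=np.hypot(*d);print(b,r)
E
```

```text
[ 0.6115 -0.1272  0.0555] [  2.7  28.8   0.8   0.3 -62.1  12.1] 4.4 [ 3.0309437  -7.12658117 -2.31439772] 0.1703142584027875
-73.57023787001216 77.13390626434841
```

View pics/c4.png

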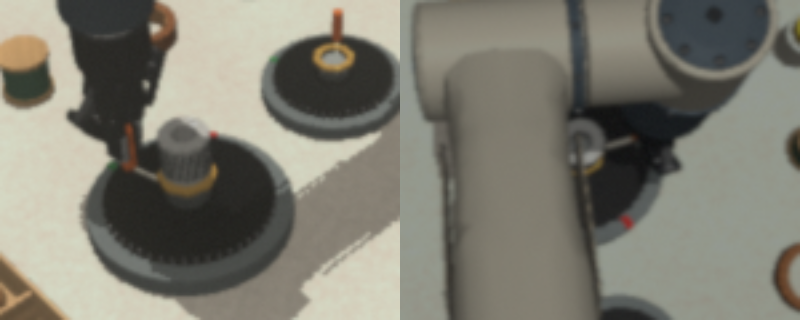

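Scene view: the white line runs toward the green mark, near (112,165) in the crop. I'll open, lift and verify.

Request:
carry_out(commands=[0, 0, 0, 0, 0, 0, 1, 0, 0, 0, 0, 0, 0, 1, 0, 0, 0, 0, 0, 0, 1, 0, 0, 0, 0, 0, 0, 1, 0, 0, 0, 0, 0, 0, 1, 0, 0, 0, 0, 0, 0, 1, 0, 0, 0, 0, 0, 0, 1, 0, 0, 0, 0, 0, 0, 1])

```text
t: 5.07
tcp_pos: [0.6115, -0.1271, 0.0554]
tool_rot: [[-0.259, -0.0, -0.966], [0.966, -0.005, -0.259], [-0.005, -1.0, 0.001]]
ft_force: [0.9, 0.4, 0.1]
width: 0.997
```

Request:
carry_out(commands=[0, 0, 40, 0, 0, 0, 1, 0, 0, 80, 0, 0, 0, 1, 0, 0, 120, 0, 0, 0, 1, 0, 0, 150, 0, 0, 0, 1, -40, -20, 150, 0, 0, 0, 1, -80, -50, 150, 0, 0, 0, 1, -120, -80, 150, 0, 0, 0, 1, -160, -100, 150, 0, 0, 0, 1])

```text
t: 5.73
tcp_pos: [0.4697, -0.2168, 0.2055]
tool_rot: [[-0.259, 0.0, -0.966], [0.966, -0.005, -0.259], [-0.005, -1.0, 0.001]]
ft_force: [-0.4, -1.7, 0.6]
width: 0.998
```

Request:
carry_out(commands=[-30, -30, 0, 0, 0, 0, 1, -60, -60, 0, 0, 0, 0, 1, -90, -80, 0, 0, 0, 0, 1, -90, -80, 0, 0, 0, 0, 1, -90, -80, 0, 0, 0, 0, 1, -90, -80, 0, 0, 0, 0, 1, -90, -80, 0, 0, 0, 0, 1, -90, -80, 0, 0, 0, 0, 1])

```text
t: 6.4
tcp_pos: [0.3805, -0.2962, 0.2053]
tool_rot: [[-0.26, 0.0, -0.965], [0.965, -0.005, -0.26], [-0.005, -1.0, 0.001]]
ft_force: [0.3, 0.2, -0.0]
width: 0.997
```

```bash
python3 - <<'E'
from h import *
for n in("scene","top"):
    im=arm.camera(n)[:,:,::-1]; cv2.imwrite(f"pics/{n}4.png",im)
S=cv2.imread("pics/scene4.png");T=cv2.imread("pics/top4.png")
cv2.imwrite("pics/c5.png",np.hstack([cv2.resize(S[150:245,175:270],(400,400),interpolation=2),cv2.resize(T[145:235,245:335],(400,400),interpolation=2)]))
bt=(245,150,325,228);bs=(175,160,270,245)
for n,im,b in(("top",T,bt),("scene",S,bs)):
    print(n,"green",blobs(im,(50,80,40),(85,255,255),b),"orange",blobs(im,(5,140,90),(14,255,255),b))
    for nm,(p,_) in [("o",q) for q in blobs(im,(5,140,90),(14,255,255),b)]:
        d=ray(n,p,.088)[:2]-[.5897,-.0532];print(p,np.degrees(np.arctan2(d[1],d[0])),np.hypot(*d))
o=arm.get_obs();print(np.round(o["tcp_pos"],4),np.round(o["joints"],1),o["t"],o["ft_force"],o["width"])
E
```

```text
top green [([314.8, 180.1], 8)] orange [([310.2, 177.6], 12)]
[310.2, 177.6] -73.92945574450737 0.07420895302633199
scene green [([192.0, 192.0], 7)] orange [([197.1, 184.6], 59)]
[197.1, 184.6] -56.015681253544834 0.06269136851466665
[ 0.3804 -0.2962  0.2053] [-19.    7.4  -6.8   0.3 -75.8  34.1] 6.5 [ 0.82537014  0.14712441 -0.4506377 ] 1.0010163326445076
```

View pics/c5.png

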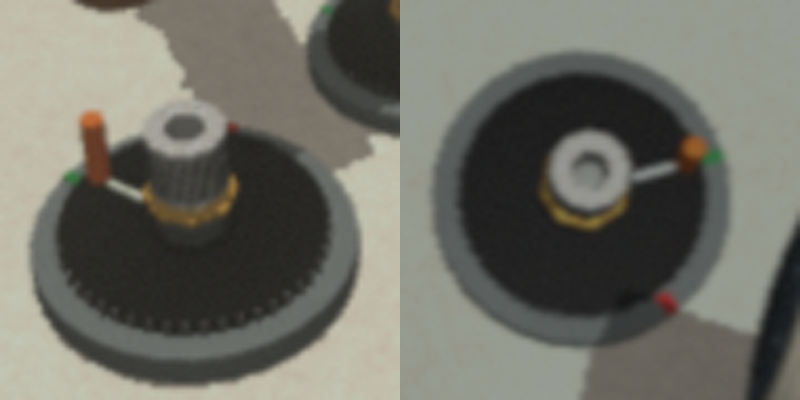

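The top view shows the post at (310,178), bearing -73.9°, against the green mark at -74.2°. The white line runs to the green mark, so the lock is at about 1.2. I'll refine the collar centre from both views while moving over it.

```bash
python3 - <<'E'
from h import *
T=cv2.imread("pics/top4.png");S=cv2.imread("pics/scene4.png")
print("tri",tri([287.75,183.5],[218.7,180.4]),ray("top",[287.75,183.5],.1185),ray("scene",[218.7,180.4],.1185))
E
```

```text
tri [ 0.58945349 -0.05533998  0.11402623] [ 0.58839091 -0.05479247  0.1185    ] [ 0.59238087 -0.05151777  0.1185    ]
```

Request:
carry_out(commands=[209, 241, 0, 0, 0, 0.52, 1, 209, 241, 0, 0, 0, 0.52, 1, 209, 241, 0, 0, 0, 0.52, 1, 209, 241, 0, 0, 0, 0.52, 1, 209, 241, 0, 0, 0, 0.52, 1, 209, 241, 0, 0, 0, 0.52, 1, 209, 241, 0, 0, 0, 0.52, 1, 209, 241, 0, 0, 0, 0.52, 1])

```text
t: 7.17
tcp_pos: [0.5914, -0.0515, 0.2046]
tool_rot: [[-0.708, 0.002, -0.707], [0.706, -0.004, -0.708], [-0.004, -1.0, 0.001]]
ft_force: [0.4, -0.2, -0.6]
width: 0.995
```

Request:
carry_out(commands=[-2, -3.3, 0, 0, 0, 0, 1, -2, -3.3, -30, 0, 0, 0, 1, -2, -3.3, -60, 0, 0, 0, 1, -2, -3.3, -85, 0, 0, 0, 1, -2, -3.3, -105, 0, 0, 0, 1, -2, -3.3, -118, 0, 0, 0, 1, -2, -3.3, -126, 0, 0, 0, 1, -2, -3.3, -126, 0, 0, 0, 1])

```text
t: 7.83
tcp_pos: [0.5882, -0.0546, 0.0766]
tool_rot: [[-0.708, -0.002, -0.706], [0.706, -0.004, -0.708], [-0.002, -1.0, 0.004]]
ft_force: [-0.2, -0.1, 0.7]
width: 1.0
```

Request:
carry_out(commands=[0, 0, 0, 0, 0, 0, -1, 0, 0, 0, 0, 0, 0, -1, 0, 0, 0, 0, 0, 0, -1, 0, 0, 0, 0, 0, 0, -1, 0, 0, 0, 0, 0, 0, -1, 0, 0, 0, 0, 0, 0, -1, 0, 0, 0, 0, 0, 0, -1, 0, 0, 0, 0, 0, 0, -1])

```text
t: 8.5
tcp_pos: [0.59, -0.054, 0.0782]
tool_rot: [[-0.708, 0.003, -0.706], [0.706, -0.004, -0.708], [-0.005, -1.0, 0.001]]
ft_force: [2.5, 3.4, 6.1]
width: 0.578
```

```bash
python3 - <<'E'
from h import *
for n in("scene",):
    im=arm.camera(n)[:,:,::-1]; cv2.imwrite(f"pics/{n}5.png",im)
s=cv2.imread("pics/scene5.png")[130:250,150:300]
cv2.imwrite("pics/c6.png",cv2.resize(s,(600,480)))
o=arm.get_obs();print(np.round(o["tcp_pos"],4),np.round(o["joints"],1),o["t"],o["ft_force"],o["torque"],o["width"])
E
```

```text
[ 0.59   -0.054   0.0782] [ 10.   24.3  -2.9   0.3 -62.7  35. ] 8.55 [2.69934096 3.78621396 6.20688999] [ 1.40417426 -1.02116245  0.02721897] 0.5810279615620666
```

View pics/c6.png

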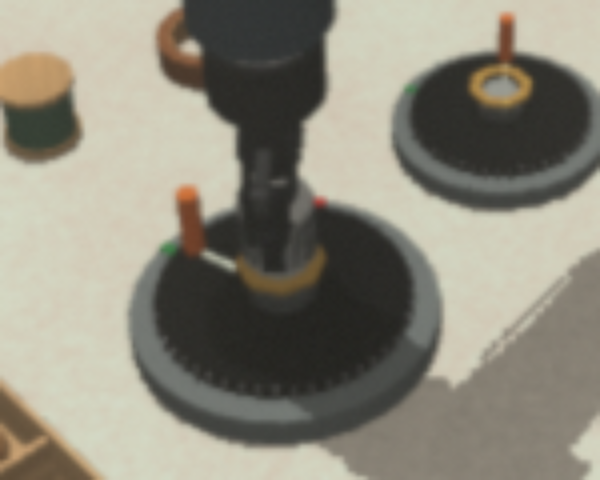

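Width is 0.58, about 49 mm, so the collar is gripped, with a light 6 N downward contact. Now I'll turn clockwise under light press, with the early range known to be free.

Request:
carry_out(commands=[0, 0, -0.5, 0, 0, -0.05, -1, 0, 0, -0.5, 0, 0, -0.1, -1, 0, 0, -0.5, 0, 0, -0.16, -1, 0, 0, -0.5, 0, 0, -0.22, -1, 0, 0, -0.5, 0, 0, -0.28, -1, 0, 0, -0.5, 0, 0, -0.34, -1, 0, 0, -0.5, 0, 0, -0.4, -1, 0, 0, -0.5, 0, 0, -0.4, -1])

```text
t: 9.22
tcp_pos: [0.5901, -0.0537, 0.0781]
tool_rot: [[-0.376, 0.002, -0.927], [0.927, -0.004, -0.376], [-0.004, -1.0, -0.0]]
ft_force: [0.9, 2.7, 3.9]
width: 0.58
```

```bash
cat > s.py <<'E'
from h import *
o=arm.get_obs();R=np.array(o["tool_rot"]);print(np.round(o["tcp_pos"],4),np.round(o["joints"],1),round(o["t"],2),np.round(o["ft_force"],1),np.round(o["torque"],2),round(o["width"],3),"zb",np.degrees(np.arctan2(R[1,2],R[0,2]))%360)
E
python3 s.py
```

```text
[ 0.5901 -0.0537  0.0781] [ 10.1  24.3  -2.9   0.3 -62.8  11.9] 9.22 [0.9 2.7 3.9] [ 1.28 -0.21 -0.01] 0.58 zb 202.07453250047033
```

Request:
carry_out(commands=[0, 0, -1, 0, 0, -0.02, -1, 0, 0, -1.5, 0, 0, -0.04, -1, 0, 0, -1.5, 0, 0, -0.06, -1, 0, 0, -1.5, 0, 0, -0.08, -1, 0, 0, -1.5, 0, 0, -0.1, -1, 0, 0, -1.5, 0, 0, -0.12, -1, 0, 0, -1.5, 0, 0, -0.14, -1, 0, 0, -1.5, 0, 0, -0.14, -1])

```text
t: 9.88
tcp_pos: [0.5903, -0.0536, 0.0779]
tool_rot: [[-0.244, 0.002, -0.97], [0.97, -0.004, -0.244], [-0.005, -1.0, -0.001]]
ft_force: [-1.3, 4.2, 8.9]
width: 0.572
```

```bash
python3 s.py
```

```text
[ 0.5903 -0.0536  0.0779] [ 10.1  24.3  -2.9   0.3 -62.7   3.9] 9.88 [-1.3  4.2  8.9] [1.39 0.66 0.04] 0.572 zb 194.13298573734784
```

Request:
carry_out(commands=[0, 0, -1.5, 0, 0, -0.02, -1, 0, 0, -1.5, 0, 0, -0.04, -1, 0, 0, -1.5, 0, 0, -0.06, -1, 0, 0, -1.5, 0, 0, -0.08, -1, 0, 0, -1.5, 0, 0, -0.1, -1, 0, 0, -1.5, 0, 0, -0.12, -1, 0, 0, -1.5, 0, 0, -0.14, -1, 0, 0, -1.5, 0, 0, -0.14, -1])

```text
t: 10.55
tcp_pos: [0.5901, -0.0533, 0.0777]
tool_rot: [[-0.108, 0.002, -0.994], [0.994, -0.004, -0.108], [-0.004, -1.0, -0.002]]
ft_force: [-1.9, 4.5, 11.2]
width: 0.578
```

```bash
python3 s.py
```

```text
[ 0.5901 -0.0533  0.0777] [ 10.1  24.3  -2.9   0.3 -62.7  -4.1] 10.55 [-1.9  4.5 11.2] [1.74 0.98 0.09] 0.578 zb 186.18772757768514
```

Request:
carry_out(commands=[0, 0.4, -1.5, 0, 0, -0.02, -1, 0, 0.4, -1.5, 0, 0, -0.04, -1, 0, 0.4, -1.5, 0, 0, -0.06, -1, 0, 0.4, -1.5, 0, 0, -0.08, -1, 0, 0.4, -1.5, 0, 0, -0.1, -1, 0, 0.4, -1.5, 0, 0, -0.12, -1, 0, 0.4, -1.5, 0, 0, -0.14, -1, 0, 0.4, -1.5, 0, 0, -0.14, -1])

```text
t: 11.22
tcp_pos: [0.5904, -0.053, 0.0771]
tool_rot: [[0.031, 0.003, -1.0], [1.0, -0.005, 0.031], [-0.005, -1.0, -0.003]]
ft_force: [1.4, 2.6, 4.5]
width: 0.576
```

```bash
python3 s.py
```

```text
[ 0.5904 -0.053   0.0771] [ 10.2  24.4  -3.    0.3 -62.6 -12.1] 11.22 [1.4 2.6 4.5] [ 0.9  -0.26 -0.07] 0.576 zb 178.22749194182722
```

The force fell and z moved down, so the keyways may be entering. I'll test with a straight push before turning more.

Request:
carry_out(commands=[0, 0, -0.5, 0, 0, 0, -1, 0, 0, -1, 0, 0, 0, -1, 0, 0, -1.5, 0, 0, 0, -1, 0, 0, -2, 0, 0, 0, -1, 0, 0, -2.5, 0, 0, 0, -1, 0, 0, -2.5, 0, 0, 0, -1, 0, 0, -2.5, 0, 0, 0, -1, 0, 0, -2.5, 0, 0, 0, -1])

```text
t: 11.88
tcp_pos: [0.5919, -0.053, 0.0749]
tool_rot: [[0.03, 0.006, -1.0], [1.0, -0.005, 0.03], [-0.005, -1.0, -0.006]]
ft_force: [5.5, 1.2, 1.5]
width: 0.577
```

```bash
python3 s.py
```

```text
[ 0.5919 -0.053   0.0749] [ 10.1  24.5  -3.1   0.4 -62.1 -12. ] 11.88 [5.5 1.2 1.5] [ 0.75 -1.89 -0.12] 0.577 zb 178.27440471833995
```

It's dropping freely. I'll continue down, turning a bit more to centre the pins in the keyways.

Request:
carry_out(commands=[0.5, 0, -0.5, 0, 0, -0.02, -1, 0.5, 0, -1, 0, 0, -0.04, -1, 0.5, 0, -1.5, 0, 0, -0.06, -1, 0.5, 0, -2, 0, 0, -0.06, -1, 0.5, 0, -2.5, 0, 0, -0.06, -1, 0.5, 0, -3, 0, 0, -0.06, -1, 0.5, 0, -3.5, 0, 0, -0.06, -1, 0.5, 0, -4, 0, 0, -0.06, -1])

```text
t: 12.55
tcp_pos: [0.5916, -0.0532, 0.0707]
tool_rot: [[0.09, 0.004, -0.996], [0.996, -0.005, 0.09], [-0.005, -1.0, -0.004]]
ft_force: [-2.3, 0.1, 2.3]
width: 0.575
```

```bash
python3 s.py
```

```text
[ 0.5916 -0.0532  0.0707] [ 10.1  24.8  -3.4   0.4 -61.7 -15.5] 12.55 [-2.3  0.1  2.3] [ 0.21  0.68 -0.01] 0.575 zb 174.83683547537066
```

Free drop to z = 0.0707. Next comes pressing against the washer, watching the force rise.

Request:
carry_out(commands=[0, 0, -0.8, 0, 0, 0, -1, 0, 0, -1.6, 0, 0, 0, -1, 0, 0, -2.4, 0, 0, 0, -1, 0, 0, -3.2, 0, 0, 0, -1, 0, 0, -4, 0, 0, 0, -1, 0, 0, -4.8, 0, 0, 0, -1, 0, 0, -5, 0, 0, 0, -1, 0, 0, -5, 0, 0, 0, -1])

```text
t: 13.22
tcp_pos: [0.5915, -0.0532, 0.0659]
tool_rot: [[0.09, 0.004, -0.996], [0.996, -0.005, 0.09], [-0.005, -1.0, -0.004]]
ft_force: [-2.7, 1.2, 5.4]
width: 0.577
```

```bash
python3 s.py
```

```text
[ 0.5915 -0.0532  0.0659] [ 10.1  25.   -3.8   0.4 -61.1 -15.5] 13.22 [-2.7  1.2  5.4] [0.39 0.87 0.  ] 0.577 zb 174.84204531973046
```

Request:
carry_out(commands=[-0.4, 0, -0.8, 0, 0, 0, -1, -0.4, 0, -1.6, 0, 0, 0, -1, -0.4, 0, -2.4, 0, 0, 0, -1, -0.4, 0, -3, 0, 0, 0, -1, -0.4, 0, -3.5, 0, 0, 0, -1, -0.4, 0, -4, 0, 0, 0, -1, -0.4, 0, -4, 0, 0, 0, -1, -0.4, 0, -4, 0, 0, 0, -1])

```text
t: 13.88
tcp_pos: [0.5916, -0.0533, 0.0648]
tool_rot: [[0.089, 0.006, -0.996], [0.996, -0.006, 0.089], [-0.005, -1.0, -0.006]]
ft_force: [-7.7, 3.1, 18.7]
width: 0.576
```

```bash
python3 s.py
```

```text
[ 0.5916 -0.0533  0.0648] [ 10.2  25.   -4.    0.5 -60.7 -15.5] 13.88 [-7.7  3.1 18.7] [ 1.1   2.92 -0.04] 0.576 zb 174.88729343243358
```

The stop is at z = 0.0648 with 19 N, a drop of 13.3 mm against 13.5 mm expected. Checking by picture.

```bash
python3 - <<'E'
from h import *
for n in("scene","top"):
    im=arm.camera(n)[:,:,::-1]; cv2.imwrite(f"pics/{n}6.png",im)
s=cv2.imread("pics/scene6.png")[150:245,175:270];t=cv2.imread("pics/scene4.png")[150:245,175:270]
cv2.imwrite("pics/c7.png",np.hstack([cv2.resize(s,(400,400),interpolation=2),cv2.resize(t,(400,400),interpolation=2)]))
for z in(.105,.1185,.06,.0735): print(z,proj("scene",[.590,-.054,z]),((proj("scene",[.590,-.054,z])-[175,150])*400/95).round())
S=cv2.imread("pics/scene6.png");print(blobs(S,(50,80,40),(85,255,255),(175,160,270,245)),blobs(S,(5,140,90),(14,255,255),(175,160,270,245)))
E
python3 s.py
```

```text
0.105 [219.16532444 183.31996337] [186. 140.]
0.1185 [218.80276393 179.48975923] [184. 124.]
0.06 [220.3363905  195.69147621] [191. 192.]
0.0735 [219.99097798 192.04242887] [189. 177.]
[([192.0, 192.0], 7)] [([197.2, 189.7], 25)]
[ 0.5916 -0.0533  0.0648] [ 10.2  25.   -4.    0.5 -60.7 -15.5] 13.98 [-7.5  3.2 18.9] [ 1.11  2.9  -0.08] 0.581 zb 174.89021029125934
```

View pics/c7.png

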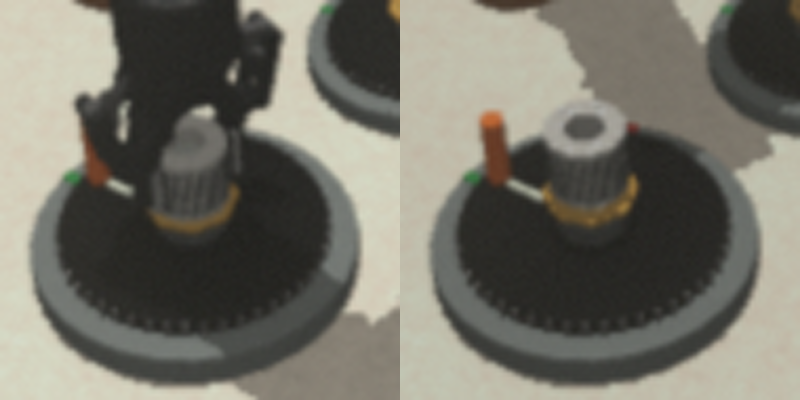

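View pics/scene6.png

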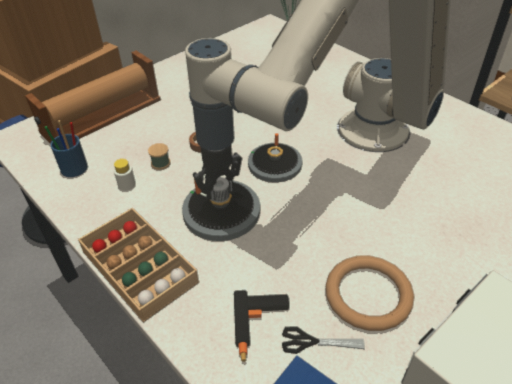

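The collar top has dropped about 15 crop px, against 16 expected for home, and the washer is squeezed. The lock line is still at green and the bystanders haven't moved. I'll check for tilt in an enlarged crop, since there is some side force.

```bash
python3 - <<'E'
from h import *
s=cv2.imread("pics/scene6.png")[168:214,198:244];t=cv2.imread("pics/scene4.png")[168:214,198:244]
f=lambda a:cv2.convertScaleAbs(cv2.resize(a,(400,400),interpolation=cv2.INTER_CUBIC),alpha=1.6)
cv2.imwrite("pics/c8.png",np.hstack([f(s),f(t)]))
E
```

```text
(no output)
```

View pics/c8.png

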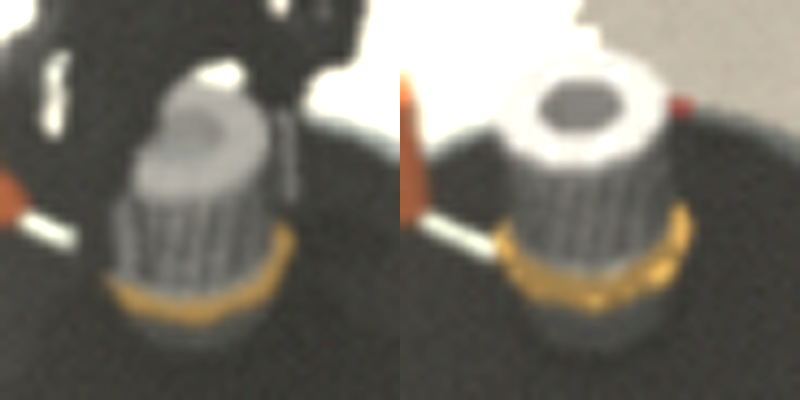

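The right edge of the top face is at the same column as before (about 268) and its lower edge has moved down 35 px of the expected 33, so the collar is upright and home. One slightly firmer push, also easing the side force, should confirm the hard stop.

Request:
carry_out(commands=[-0.8, 0.3, -3.5, 0, 0, 0, -1, -0.8, 0.3, -4, 0, 0, 0, -1, -0.8, 0.3, -4.5, 0, 0, 0, -1, -0.8, 0.3, -4.5, 0, 0, 0, -1, -0.8, 0.3, -4.5, 0, 0, 0, -1, -0.8, 0.3, -4.5, 0, 0, 0, -1, -0.8, 0.3, -4.5, 0, 0, 0, -1, -0.8, 0.3, -4.5, 0, 0, 0, -1])

```text
t: 14.65
tcp_pos: [0.5916, -0.0532, 0.0647]
tool_rot: [[0.088, 0.01, -0.996], [0.996, -0.007, 0.088], [-0.006, -1.0, -0.01]]
ft_force: [-9.5, 2.7, 26.8]
width: 0.577
```

```bash
python3 s.py
```

```text
[ 0.5916 -0.0532  0.0647] [ 10.2  24.9  -4.3   0.6 -60.4 -15.6] 14.65 [-9.5  2.7 26.8] [ 1.3   4.12 -0.06] 0.577 zb 174.95650621322142
```

The hard stop is confirmed: 8 N more moved it only 0.1 mm. Handing in.

```bash
python3 - <<'E'
from workcell import arm
print(arm.finish_job())
E
```

```text
the job is handed in; nothing more can be done
None
```

The job is handed in at about 14.7 s, with the collar gripped and held pushed home; the interface gave no verdict.

- **Lock ring:** I gripped the orange post on the larger turntable and swung the ring about 67° counter-clockwise. The post then stood at -73.9° against the green mark at -74.2°, so the lock is at about 1.18–1.2 rad. The later scene picture still shows the white line at green.
- **Collar:** I gripped it and turned it clockwise about 0.88 rad under light press. The keyways started to drop at about 0.8 rad.
- **Pushed home:** The gripper sank about 13.3 mm, against 13.5 mm expected. It then hit a hard stop: raising the push from 19 N to 27 N moved it only 0.1 mm. The collar looks upright and the washer flattened.
- **Disagreements:** The scene view put the turntable axis up to about 10 mm from the top view's value, so I used the top view and corrected with the forces felt. A side force of about 10 N remained at the end. In the last crop the bore centre looked about 4 mm to the side, but the collar's outer edge was where it should be, so I trusted the edge.
- **Bystanders:** The last scene picture showed none moved, judged by eye only.

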